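Hang the drill jig on the bare branch of the jig tree

TASK

First turn the jig tree until its one bare branch points over the orange arrow on the stand, leaving it there. Then lift the birch drill jig out of the slotted rack and hang it by its big round eye on that bare branch, between the post and the upturned tip, let go and leave it hanging still. Leave the black and blue plates in the rack and the other loose things on the bench as they are.

Things in the scene. Friction and masses are not known exactly. Their poses are not given: they have to be found in the camera images.
- tree (a joint): Turning angle of the jig tree about its vertical post (rad, counter-clockwise from above). 0 or 2 pi (6.28): the bare branch points exactly over the orange arrow. Turns both ways; light friction (0.12 N m) keeps it where it is left. Four level branches at 90 degrees; three carry birch jigs fixed to them, one is bare.
- tree_axis (a point): Point on the axis of the tree's post (22 mm thick steel, black ball on top, 198 mm above the bench; red hub of 20 mm radius at the branch roots) at the height of the branches' axes, 165 mm. Fixed to the stand, a dark steel disc of 270 mm diameter, 15 mm high, bolted to the bench. The jigs on the other branches stand across them 70 mm out from this axis, from 65 to 215 mm above the bench.
- front_mark (a point): Tip of the orange arrow on top of the stand's disc, 115 mm from the post axis, on the side towards the robot.
- branch_tip (a point): End of the bare branch (level steel bar 10 mm thick), on its axis where it turns up, 115 mm from the post axis, 165 mm above the bench. The upturned end's top is 15 mm above the branch's axis (180 mm above the bench). This point's x axis points along the branch towards the post.
- branch_mid (a point): Point on the bare branch's axis 70 mm out from the post axis, the place to hang the jig. Its x axis points along the branch towards the post, z up.
- jig: The loose drill jig: birch plywood plate 80 mm wide (its y), 150 mm high (its z), 12 mm thick (its x), about 0.11 kg, with a round 42 mm eye through its thickness, 45 mm of solid plate above the eye, two brass bushings below. Origin: middle of its lower edge. Starts upright in one of the rack's slots, lower edge 10 mm above the bench; can be gripped across its thickness at the top edge.
- jig_eye (a point): Centre of the jig's eye, 84 mm above its lower edge. When hung, it lies 16 mm below the branch's axis.
- rack: Brown wooden rack 90 mm (its x) by 220 mm (its y), bolted down, origin under its centre. Three slots 14 mm wide, 75 mm apart along its y, running along its x; slot floor 10 mm and slot walls 38 mm above the bench.
- plate_black: Black plate of the jig's shape in another slot of the rack; leave it there. Origin at the middle of its lower edge.
- plate_blue: Blue plate of the jig's shape in another slot of the rack; leave it there. Origin at the middle of its lower edge.
- wrench: Steel wrench lying on the bench at the left; leave alone.
- screwdriver: Screwdriver lying on the far side of the bench; leave alone.
- tape_roll: Black roll of tape, 90 mm in diameter, on the bench at the left; leave alone.
- glue: White glue bottle, 60 mm in diameter, 160 mm high, on the right; leave alone.
- brush: Brush lying on the bench at the right; leave alone.

How it is judged (in metres and radians):
On the way, in this order (a step that is already met when the one before it is completed fails the run):
1. The tree is turned so that the bare branch points over the orange arrow (tip within 30 mm of the arrow's tip seen from above) while the jig is still in its slot (horizontal distance between branch_tip and front_mark below 0.03 m and distance of jig from where it was at the start of the episode below 0.02 m and velocity of joint tree between -0.3 and 0.3 rad/s), for 0.2 s.
2. The jig is lifted clear of the rack (height (world z) of jig above 0.045 m), for 0.1 s.
At the end, for the whole second after the job is handed in: The jig hangs upright (within 0.5 rad) and still by its eye on the bare branch (eye centre 22 to 108 mm from the post axis, within 16 mm sideways, 8 to 25 mm below the branch axis); branch tip within 30 mm of the arrow tip seen from above; black and blue plates still in their slots (within 20 mm) (horizontal distance between branch_tip and front_mark below 0.03 m and x of jig_eye in the frame of branch_mid between -0.038 and 0.048 m and y of jig_eye in the frame of branch_mid between -0.016 and 0.016 m and z of jig_eye in the frame of branch_mid between -0.025 and -0.008 m and angle between jig's own z axis and vertical below 0.5 rad and linear speed of jig below 0.03 m/s and angular speed of jig below 0.4 rad/s and distance of each of plate_black, plate_blue from where it was at the start of the episode below 0.02 m and angle between each of plate_black, plate_blue's own z axis and vertical below 0.2 rad); the robot touches nothing.
It fails at once if The black or the blue plate is disturbed (moved more than 30 mm) (distance of any of plate_black, plate_blue from where it was at the start of the episode above 0.03 m).
It fails at once if Another loose thing on the bench is disturbed (moved more than 30 mm) (distance of any of wrench, screwdriver, glue, brush, tape_roll from where it was at the start of the episode above 0.03 m).
It also fails if it takes over 72 s, if anything falls off the work surface, if the arm or the gripper's body presses on something with over 40 N, if the wrist force passes 120 N, or if a joint passes its speed limit or range.

ROBOT

A 6-joint arm with a two-finger parallel gripper is mounted at the origin on the work surface. World frame = base frame: x ahead of the robot, y to its left, z up, the work surface at z = 0. Lengths are in mm, angles in degrees, forces in N, time in s.
With the tool pointing down it reaches from about 275 to 750 mm from the base axis. Payload 10.2 kg.
Tool frame: the origin (TCP) lies midway between the tips of the shut fingers; the grasp point (between the pads) lies 19 mm behind it; z points along the fingers, y is the line along which they close (so a half turn about z gives the same grasp; the last joint's range is limited). The gripper opens to 85 mm and grips with 20 to 120 N. Pads are 22 mm wide; open, the fingers measure 114 mm over their backs; the gripper's body (76 mm by 85 mm) begins 54 mm behind the grasp point. The pads swing forward as they close: fully open they stand 13 mm farther back than shut.
Start: joints at [51.486, 17.928, 85.812, -0, 76.261, -12.8], TCP at [227.802, 473.009, 231.294] pointing down, gripper open.
Joint ranges: [-168.41, 168.41], [-55.51, 124.54], [10.69, 146.95], [-70.63, 250.63], [1, 178], [-165.06, 165.06]. Speed limits (degrees/s): [136.94, 136.94, 172.46, 180, 180, 180].

INTERFACE

Orientations are given as a 3x3 rotation matrix whose columns are the frame's x, y, z axes.
In Python, from rig import manip, viewer gives the robot as it stands. Calls block until the motion is done:
- manip.move_ptp(position, orientation): joint-space move of the TCP to a pose.
- manip.servo_line(position, rate=150, rotation=None, f_stop=None): straight line of the TCP; rotation=None keeps the orientation; rate is the mean speed in mm/s. With f_stop (N) it stops when the force on the tool has changed by that much, and returns True; else False.
- manip.move_joints(angles): joint-space move.
- manip.set_gripper(opening): finger opening in mm; the grip force is fixed at half the most; returns when the fingers have stopped.
- manip.wait(seconds).
- manip.solve_ik(position, orientation): joint angles nearest the present ones, or None.
- manip.observe(): the state.
- viewer.camera(name): name is "side" or "top"; returns a dict with "img" (480x640x3 uint8, blue, green, red), "intrinsics" (3x3 intrinsics, pixels), "T" (4x4, takes a point from camera to world coordinates). Camera axes: x right, y down, z forward; pixel columns grow to the right and rows downward; lengths in mm; the calibration is good to about 2 mm. A picture is of the moment at which its call begins. There is no depth.
A pose or a line that the arm cannot do raises manip.IKError and nothing moves.
- manip.job_done(): hands the job in, once; it reports no verdict.
The state is a dict: "t": time; "joint_positions": joint angles; "qvel": joint speeds; "joint_efforts": joint torques, N m; "eef_pos": TCP position; "orientation": TCP orientation; "wrist_force": force on the tool from outside, world axes, zero at the start; "wrist_torque": the same for the moment, N m; "opening": finger opening in mm.
Only numpy, scipy, OpenCV 4.12 (cv2) and the standard library are available. Lean on these libraries where they do the work, as an engineer would, in place of code of your own. Each camera call takes 0.05 s, during which the arm holds its last target. There are 200 camera calls.

## Working session

There is one attempt and no reset: what is moved stays moved. The work goes in short steps, each a Python script; the robot and the scene stay as the last script left them, time stands still between calls to the robot, and variables do not carry over. Pictures are saved under pics/ and viewed, on a budget of 10 in all, crops included, one or two more only if the job needs it, and the job is handed in when it is done.

```bash
mkdir -p pics; ls
cat > h.py <<'E'
import numpy as np, cv2
from rig import manip, viewer
def snap(cam,name):
    c=viewer.camera(cam); cv2.imwrite(f'pics/{name}.png',c['img']); return c
def proj(c,P):
    T=np.linalg.inv(c['T']); p=T[:3,:3]@np.array(P,float)+T[:3,3]; q=c['intrinsics']@p; return q[:2]/q[2]
def back(c,uv,z):
    d=c['T'][:3,:3]@np.linalg.inv(c['intrinsics'])@np.array([*uv,1.]); o=c['T'][:3,3]
    return o+d*(z-o[2])/d[2]
E
python3 - <<'E'
from h import *
import pickle
for n in('top','side'):
    c=snap(n,n+'0'); pickle.dump(c,open(n+'0.pkl','wb')); print(c['T'].round(3),c['intrinsics'])
print(manip.observe())
E
```

```text
pics
[[-1.700000e-02 -9.730000e-01  2.310000e-01  2.790720e+02]
 [-1.000000e+00  1.700000e-02 -2.000000e-03  1.032400e+01]
 [-2.000000e-03 -2.310000e-01 -9.730000e-01  1.376208e+03]
 [ 0.000000e+00  0.000000e+00  0.000000e+00  1.000000e+00]] [[434.99918454   0.         319.94714509]
 [  0.         434.99918454 238.99915162]
 [  0.           0.           1.        ]]
[[ 9.960000e-01 -4.100000e-02  7.900000e-02  4.390960e+02]
 [-8.800000e-02 -5.230000e-01  8.480000e-01 -1.141258e+03]
 [ 7.000000e-03 -8.520000e-01 -5.240000e-01  8.361020e+02]
 [ 0.000000e+00  0.000000e+00  0.000000e+00  1.000000e+00]] [[496.2893293    0.         328.16031676]
 [  0.         496.2893293  245.1691077 ]
 [  0.           0.           1.        ]]
{'t': 0.1, 'joint_positions': array([ 5.14864962e+01,  1.79574001e+01,  8.58480673e+01, -7.95489227e-04,
        7.62623479e+01, -1.28021565e+01]), 'qvel': array([ 0.0930426 , -0.11370869, -0.15396896, -0.019228  ,  0.05710688,
        0.08600131]), 'joint_efforts': array([ 2.69124794e-03, -4.12898934e+01, -2.60140228e+01, -1.02023962e-04,
        3.03885572e-03, -7.94767431e-06]), 'eef_pos': array([227.65336265, 472.82314052, 230.79237483]), 'orientation': array([[-9.00992462e-01,  4.33834134e-01, -7.26473401e-04],
       [ 4.33834671e-01,  9.00992012e-01, -9.34519046e-04],
       [ 2.49120470e-04, -1.15716396e-03, -9.99999299e-01]]), 'wrist_force': array([ 0.70633079, -0.32293512, -0.15314358]), 'wrist_torque': array([0.00898707, 0.03739329, 0.01788756]), 'opening': 85.55843702339537}
```

View pics/top0.png

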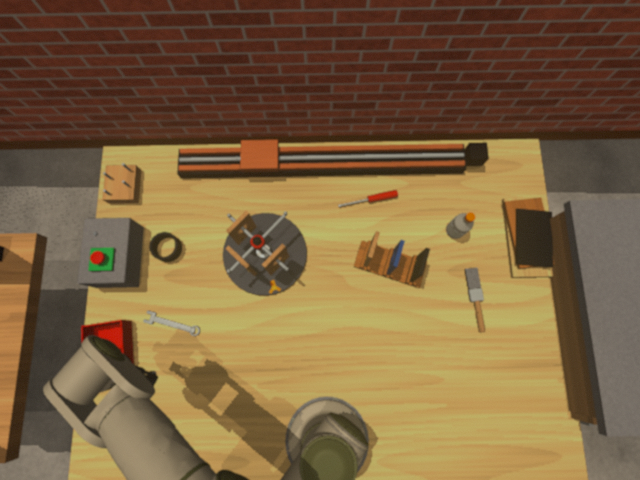

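View pics/side0.png

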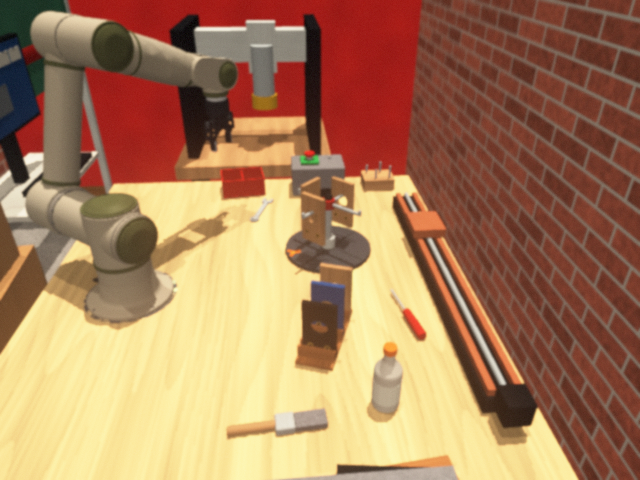

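The top view shows the tree near (262,250), the arrow near (274,287), and the rack near (393,264) with the birch jig in its left slot (373,245). I'll enlarge both in one mosaic.

Run:
```python
from h import *
a=cv2.imread('pics/top0.png')
A=cv2.resize(a[200:300,215:315],None,fx=4,fy=4,interpolation=cv2.INTER_CUBIC)
B=cv2.resize(a[220:295,345:440],None,fx=4,fy=4,interpolation=cv2.INTER_CUBIC)
im=np.zeros((400,400+B.shape[1],3),np.uint8); im[:,:400]=A; im[:B.shape[0],400:]=B
for k in range(0,400,40): cv2.putText(im,str(215+k//4),(k,396),0,.35,(255,255,255)); cv2.putText(im,str(200+k//4),(0,k+10),0,.35,(255,255,255))
cv2.imwrite('pics/crop0.png',im)
s=cv2.imread('pics/side0.png')
A=cv2.resize(s[170:275,275:380],None,fx=5,fy=5,interpolation=cv2.INTER_CUBIC)
cv2.imwrite('pics/crop1.png',A)
```

```text
(no output)
```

View pics/crop0.png

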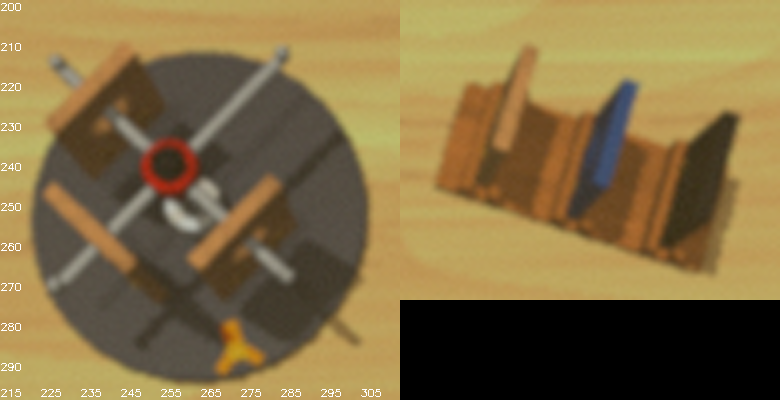

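View pics/crop1.png

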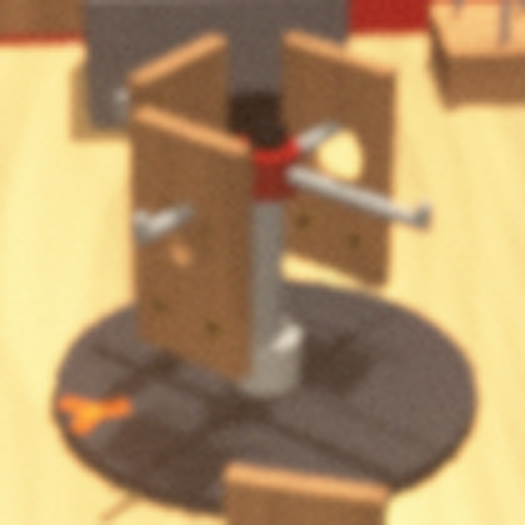

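Run:
```python
from h import *
import pickle
c=pickle.load(open('top0.pkl','rb')); s=pickle.load(open('side0.pkl','rb'))
f=lambda p:(215+p[0]/4,200+p[1]/4); g=lambda p:(345+(p[0]-400)/4,220+p[1]/4); h=lambda p:(275+p[0]/5,170+p[1]/5)
# disc fit
u,v=zip(*[f(p) for p in [(33,222),(368,215),(200,52),(205,381)]])
P=[back(c,f(p),15) for p in [(33,222),(368,215),(200,52),(205,381)]]
print('disc',np.round(P,1))
print('hub z172', back(c,f((169,167)),172).round(1), 'ball', back(c,f((169,166)),195).round(1))
for n,p in dict(bare=(282,53),b2=(57,62),b3=(52,284),b4=(288,277)).items(): print(n,back(c,f(p),175).round(1))
for p in[(231,323),(240,350),(220,370),(260,358)]: print('arrow top',back(c,f(p),15).round(1))
for p in[(62,402),(130,405),(90,410),(75,428)]: print('arrow side',back(s,h(p),15).round(1))
print('side bare',back(s,h((425,212)),172).round(1))
for p in[(530,47),(502,152),(492,150)]: print('jig',back(c,g(p),160).round(1))
for p in[(628,82),(598,186),(735,115),(700,213)]: print('plates',back(c,g(p),160).round(1))
for p in[(470,83),(436,187),(714,272)]: print('rack',back(c,g(p),38).round(1))
```

```text
disc [[553.7 317.1  15. ]
 [554.8  49.9  15. ]
 [692.8 185.6  15. ]
 [424.9 178.4  15. ]]
hub z172 [560.2 186.4 172. ] ball [555.6 183.  195. ]
bare [642.3 106.  175. ]
b2 [638.4 267.8 175. ]
b3 [477.1 266.2 175. ]
b4 [479.2 101.6 175. ]
arrow top [470.1 158.5  15. ]
arrow top [448.7 151.3  15. ]
arrow top [433.3 166.8  15. ]
arrow top [442.1 135.6  15. ]
arrow side [433.4 165.7  15. ]
arrow side [475.2 158.9  15. ]
arrow side [450.4 155.1  15. ]
arrow side [440.7 135.3  15. ]
side bare [645.2 103.8 172. ]
jig [ 586.6 -158.3  160. ]
jig [ 509.9 -134.7  160. ]
jig [ 511.5 -127.7  160. ]
plates [ 559.4 -227.3  160. ]
plates [ 484.3 -201.5  160. ]
plates [ 533.9 -302.2  160. ]
plates [ 463.8 -272.3  160. ]
rack [ 588.9 -126.4   38. ]
rack [506.3 -96.7  38. ]
rack [ 436.4 -308.2   38. ]
```

```bash
cat >> h.py <<'E'
AX=np.array([558.5,184.5])
def Rx(deg):  # tool down, tool x axis at angle deg
    a=np.radians(deg); c,s=np.cos(a),np.sin(a); return np.array([[c,s,0],[s,-c,0],[0,0,-1.]])
def pol(r,deg,z): a=np.radians(deg); return [AX[0]+r*np.cos(a),AX[1]+r*np.sin(a),z]
E
python3 - <<'E'
from h import *
A0,A1,r=-43.9,-163.3,92
for a in (A0,A1): print(manip.solve_ik(pol(r,a,152),Rx(a+180)))
manip.set_gripper(60)
manip.move_ptp(pol(r,A0,270),Rx(A0+180))
print(manip.servo_line(pol(r,A0,152),120,f_stop=8), manip.observe()['eef_pos'])
manip.set_gripper(16)
o=manip.observe(); print(o['opening'],o['wrist_force'],o['t'])
E
```

```text
[ 4.03870601e-01  3.56390301e+01  7.09238032e+01 -2.54444375e-14
  7.34371667e+01 -4.56961294e+01]
[ 5.01959898e+00  1.89025704e+01  9.70847959e+01 -2.54444375e-14
  6.40126337e+01  7.83195990e+01]
False [625.14939657 120.75826358 152.87755391]
16.19101864039288 [-0.26309456  0.27928187 -0.114369  ] 4.025
```

Run:
```python
from h import *
A0,A1,r=-43.9,-163.3,92
for a in np.linspace(A0,A1,9)[1:]:
    manip.servo_line(pol(r,a,152),90,Rx(a+180))
    print(manip.observe()['wrist_force'].round(1),end=' ')
manip.set_gripper(0); print(manip.observe()['opening'])
manip.wait(.2); manip.set_gripper(50)
manip.servo_line(pol(r,A1,270),200)
# to pregrasp above the jig
manip.move_ptp([546,-145,270],Rx(-18.5)) if manip.solve_ik([546,-145,270],Rx(-18.5)) is not None else print('noik')
print(manip.observe()['t'],manip.observe()['joint_positions'].round(1))
import pickle
c=snap('top','top1'); s=snap('side','side1'); pickle.dump((c,s),open('1.pkl','wb'))
a=c['img']; b=s['img']
A=cv2.resize(a[200:300,215:315],None,fx=4,fy=4,interpolation=cv2.INTER_CUBIC)
u,v=proj(s,[546,-145,170]).astype(int); x0,y0=u-50,v-50; print(x0,y0)
B=cv2.resize(b[y0:y0+100,x0:x0+100],None,fx=4,fy=4,interpolation=cv2.INTER_CUBIC)
cv2.imwrite('pics/m1.png',np.hstack([A,B]))
```

```text
[-1.2  0.8 -0.5] [0.3 0.8 1. ] [ 0.  -0.2  0.1] [-0.8  0.  -0.1] [-1.3 -0.6  0.3] [ 0.  -0.8 -0.7] [-0.1 -0.2  0.8] [-0.1 -0.  -0.4] 8.239014970956015
10.2 [-26.7  21.7  74.8   0.   83.5  81.7]
284 212
```

View pics/m1.png

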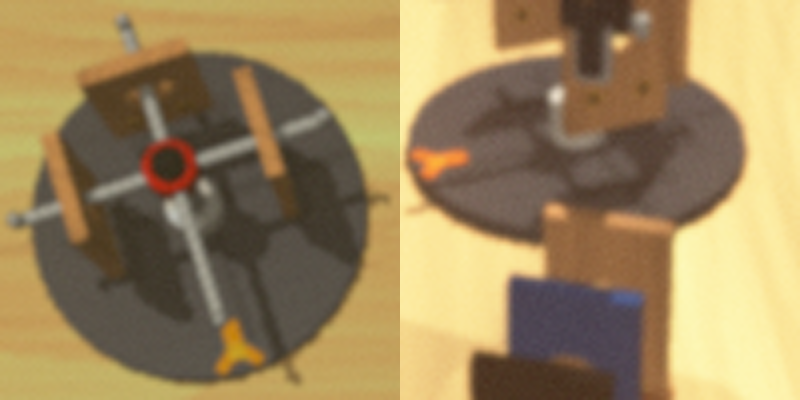

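Run:
```python
from h import *
import pickle
c,s=pickle.load(open('1.pkl','rb'))
f=lambda p:(215+p[0]/4,200+p[1]/4); h=lambda p:(284+(p[0]-400)/4,212+p[1]/4)
q=lambda P:((proj(c,P)-[215,200])*4).round()
print('expected bare tip px',q(pol(115,-163.3,175)),q(pol(115,-163.3,180)))
for p in[(222,322),(125,22),(15,220),(325,113)]:
    P=back(c,f(p),175); d=P[:2]-AX; print(P.round(1),np.hypot(*d),np.degrees(np.arctan2(d[1],d[0])))
for p in[(548,207),(672,222),(546,212),(670,232)]: print('jigtop side',back(s,h(p),160).round(1))
```

```text
expected bare tip px [216. 322.] [215. 321.]
[448.4 147.4 175. ] 116.18092194538384 -161.35243965368298
[667.7 219.5 175. ] 114.69037765340595 17.781072175207136
[523.1 293.7 175. ] 114.81189340213288 107.9558481414227
[597.1  75.2 175. ] 115.91607228043722 -70.52806137877288
jigtop side [ 515.2 -132.9  160. ]
jigtop side [ 588.8 -155.1  160. ]
jigtop side [ 513.6 -138.3  160. ]
jigtop side [ 586.3 -165.6  160. ]
```

Run:
```python
from h import *
g=[549,-147]
manip.servo_line([*g,250],150,Rx(-18.3))
print(manip.servo_line([*g,128],120,f_stop=8))
manip.set_gripper(0)
o=manip.observe(); print(o['opening'],o['eef_pos'],o['wrist_force'].round(1))
print(manip.servo_line([*g,175],80))
manip.wait(.3)
print(manip.servo_line([*g,250],120))
o=manip.observe(); print(o['opening'],o['eef_pos'],o['wrist_force'].round(1),o['t'])
import pickle
c=snap('top','top2'); s=snap('side','side2'); pickle.dump((c,s),open('2.pkl','wb'))
a=s['img']; u,v=proj(s,[549,-147,200]).astype(int); x0,y0=max(u-70,0),max(v-60,0); print(x0,y0)
cv2.imwrite('pics/m2.png',cv2.resize(a[y0:y0+120,x0:x0+140],None,fx=5,fy=5,interpolation=cv2.INTER_CUBIC))
```

```text
False
11.082711484660864 [ 549.33278969 -146.35796374  128.44912689] [0.8 5.2 3.8]
False
False
11.208145774255447 [ 548.72143899 -146.8870167   249.17044463] [-0.   0.  -0.8] 13.9917
265 192
```

View pics/m2.png

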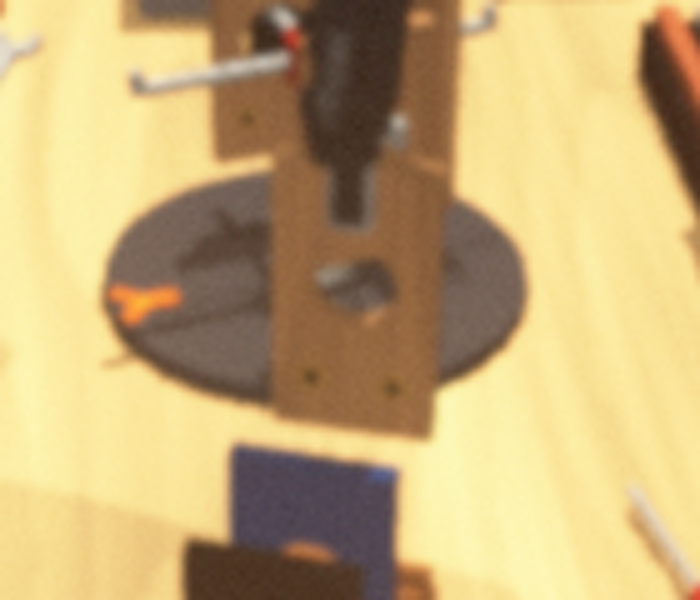

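Run:
```python
from h import *
import pickle
c,s=pickle.load(open('2.pkl','rb'))
a=np.radians(-18.3); x=np.array([np.cos(a),np.sin(a),0]); n=np.array([-x[1],x[0],0]); p0=np.array([548.7,-146.9,0])
for side in(-6,6):
  for p in[(357,290),(275,412),(430,437),(315,285),(398,292)]:
    uv=(265+p[0]/5,192+p[1]/5); d=s['T'][:3,:3]@np.linalg.inv(s['intrinsics'])@np.array([*uv,1.]); o=s['T'][:3,3]
    P=o+d*(((p0+n*side-o)@n)/(d@n)); print(side,p,'along x',((P-p0)@x).round(1),'z',P[2].round(1))
L=-161.8; print([manip.solve_ik([401,135.3,z],Rx(108.2)) for z in(290,204)], manip.solve_ik([491.3,165,183],Rx(108.2)))
```

```text
-6 (357, 290) along x 3.6 z 211.1
-6 (275, 412) along x -36.6 z 134.1
-6 (430, 437) along x 41.2 z 132.2
-6 (315, 285) along x -16.8 z 210.9
-6 (398, 292) along x 23.3 z 213.0
6 (357, 290) along x 1.1 z 203.4
6 (275, 412) along x -39.6 z 125.5
6 (430, 437) along x 39.1 z 123.6
6 (315, 285) along x -19.6 z 203.1
6 (398, 292) along x 21.0 z 205.3
[array([ 2.69438385e+00,  2.46118134e+00,  9.56205061e+01, -2.54444375e-14,
        8.19183126e+01, -1.55056161e+01]), array([ 2.69438385e+00,  6.46512027e+00,  1.04414287e+02, -2.54444375e-14,
        6.91205926e+01, -1.55056161e+01])] [ 5.59660145e+00  1.95422285e+01  9.10983696e+01 -2.54444375e-14
  6.93594018e+01 -1.26033985e+01]
```

Run:
```python
from h import *
R=Rx(108.2); u=np.array([.95,.312]) # inward along branch
B=np.array([470.4,158.1])-3*np.array([-.312,.95])
P=lambda r,z:[*(B+(92-r)*u),z]
manip.servo_line([549,-147,290],150)
manip.move_ptp(P(165,290),R)
manip.servo_line(P(165,204),120)
import pickle
c=snap('top','top3'); s=snap('side','side3'); pickle.dump((c,s),open('3.pkl','wb'))
print(manip.observe()['t'])
x0,y0=proj(s,[480,150,170]).astype(int)-[60,50]; a0,b0=proj(c,[450,150,170]).astype(int)-[50,50]; print(x0,y0,a0,b0)
A=cv2.resize(s['img'][y0:y0+100,x0:x0+100],None,fx=4,fy=4,interpolation=cv2.INTER_CUBIC)
D=cv2.resize(c['img'][b0:b0+100,a0:a0+100],None,fx=4,fy=4,interpolation=cv2.INTER_CUBIC)
cv2.imwrite('pics/m3.png',np.hstack([A,D]))
```

```text
16.975
241 157 219 230
```

View pics/m3.png

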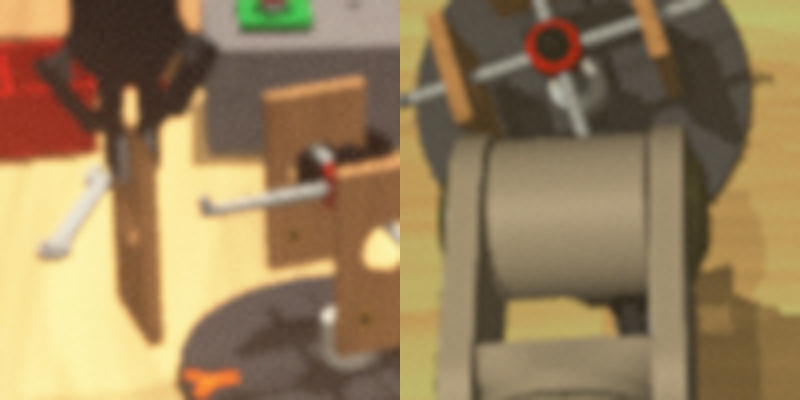

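The side view shows the jig hanging vertical in the fingers, with its eye near (135,230), outside the branch tip at (205,205). The tree has not moved, so I'm sliding the jig on with a force stop.

Run:
```python
from h import *
R=Rx(108.2); u=np.array([.95,.312])
B=np.array([470.4,158.1])-3*np.array([-.312,.95])
P=lambda r,z:[*(B+(92-r)*u),z]
st=manip.servo_line(P(70,204),60,f_stop=6); o=manip.observe(); print(st,o['eef_pos'],o['wrist_force'].round(1))
if not st:
    st=manip.servo_line(P(70,179),25,f_stop=4); o=manip.observe(); print(st,o['eef_pos'],o['wrist_force'].round(1),o['opening'],o['t'])
c=snap('top','top4'); s=snap('side','side4')
x0,y0=241,157
cv2.imwrite('pics/m4.png',cv2.resize(s['img'][y0:y0+100,x0:x0+130],None,fx=5,fy=5,interpolation=cv2.INTER_CUBIC))
```

```text
False [492.07721891 162.07605588 204.08293361] [ 1.   0.1 -0.2]
True [492.16084645 162.1032146  183.20966636] [-1.6  0.4  3.6] 11.46289846363093 19.4917
```

View pics/m4.png

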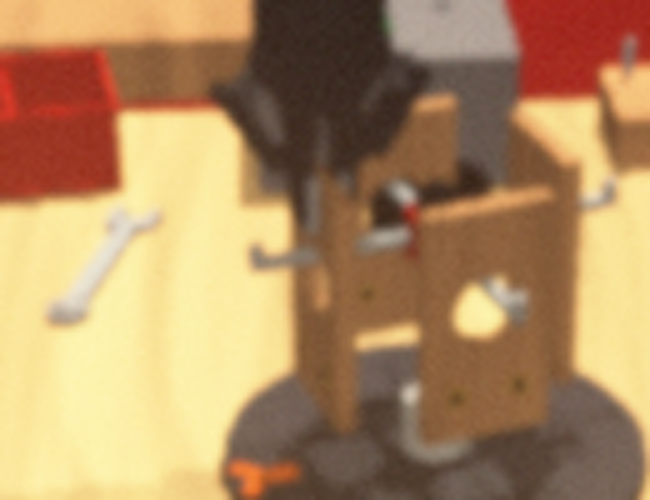

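The force stop came at TCP z 183, exactly the predicted hang height, and the branch passes through the jig. Releasing.

Run:
```python
from h import *
p=manip.observe()['eef_pos']
manip.set_gripper(32); manip.wait(.3)
manip.servo_line([p[0],p[1],300],80)
manip.move_ptp([330,-60,330],Rx(80))
manip.wait(1.5)
print(manip.observe()['t'])
c=snap('top','top5'); s=snap('side','side5')
import pickle; pickle.dump((c,s),open('5.pkl','wb'))
A=cv2.resize(s['img'][157:257,241:341],None,fx=4,fy=4,interpolation=cv2.INTER_CUBIC)
D=cv2.resize(c['img'][200:300,215:315],None,fx=4,fy=4,interpolation=cv2.INTER_CUBIC)
cv2.imwrite('pics/m5.png',np.hstack([A,D]))
```

```text
24.4167
```

View pics/m5.png

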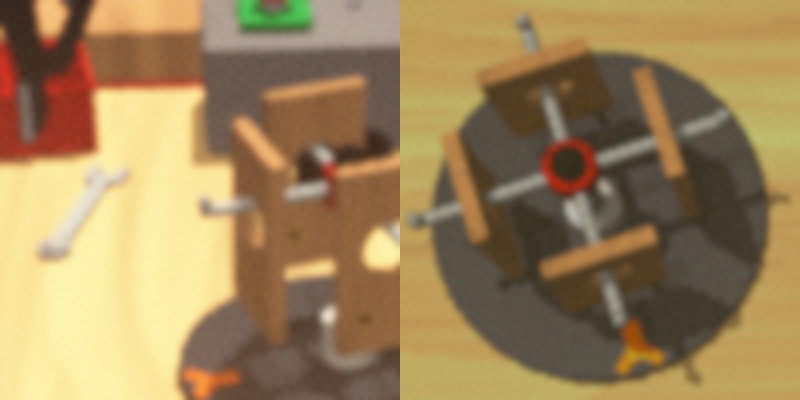

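The jig hangs upright and square on the branch: its top edge runs (543,270)–(657,232) and the branch tip is over the arrow at (628,325). I'll run a quick check for stillness, the plates and the bench items, then hand in.

Run:
```python
from h import *
import pickle
c,s=pickle.load(open('5.pkl','rb')); manip.wait(1)
c2=snap('top','top6'); d=lambda a,b,r:cv2.absdiff(cv2.blur(a,(3,3)),cv2.blur(b,(3,3)))[r].max()
t0=pickle.load(open('top0.pkl','rb'))['img']
print('tree motion',d(c['img'],c2['img'],np.s_[200:300,215:315]),'blue/black vs start',d(t0,c2['img'],np.s_[235:295,390:440]),
 'glue/brush',d(t0,c2['img'],np.s_[205:340,440:490]),'screwdriver',d(t0,c2['img'],np.s_[185:212,335:402]),'tape,wrench',d(t0,c2['img'],np.s_[225:270,145:185]),d(t0,c2['img'],np.s_[305:338,140:205]))
for p in[(143,270),(257,232)]:
    print(back(c,(215+p[0]/4,200+p[1]/4),215).round(1))
print(manip.observe()['wrist_force'].round(1))
manip.job_done()
```

```text
tree motion 3 blue/black vs start 4 glue/brush 4 screwdriver 4 tape,wrench 3 23
[479.  196.5 215. ]
[503.8 119.6 215. ]
[ 0.  -0.3  0.1]
the job is handed in; nothing more can be done
```

I turned the tree about 118° clockwise so the bare branch points over the orange arrow. I then lifted the birch jig out of its slot, hung it by its eye at about 70 mm from the post, let go, and backed the arm away. The job is handed in at about 25 s of the 72 s; no verdict was reported.

**Checks that agreed:**
- **Branch angle:** images taken after the turn put the tip within about 5 mm of the arrow tip. The pictures after hanging still show it over the arrow.
- **Hanging height:** lowering the jig met the branch at exactly the predicted height (eye about 16 mm below the branch axis).
- **Jig at rest:** it hangs upright, and two top views 1 s apart show no motion.
- **Plates and loose things:** the black and blue plates, glue, brush, screwdriver and tape roll look the same as in the first image. The gripper reads no force.

**Checks that were less clean:**
- **Jig sideways position:** the last view puts the middle of its top edge roughly 7 mm to one side of the branch. That is more than my grasp correction predicted, but inside the 16 mm limit on the eye.
- **Wrench:** the area around it differed somewhat from the first image. I think this is the arm's shadow, which lay there at the start, because the arm never went near it. I did not look further.

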